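Rack the condiments by height

TASK

Put the pepper mill, oil bottle, spice jar and salt shaker away in the condiment rack, one to a well and standing on its floor, in order of height so that they follow the slope of its side rails: the tallest at the high end, the shortest at the low end. Keep all four upright all the time, and leave the mug and the glass standing where they are.

Things in the scene. Friction and masses are not known exactly. Their poses are not given: they have to be found in the camera images.
- mill_mid (a point): dark wooden pepper mill, 170 mm tall, the tallest of the four: waisted body up to 58 mm across, above it (123 to 159 mm up) a round head about 48 mm across, on top a 12 mm knob. Loose, stands upright on the table, about 0.2 kg. Take it by the head; the point is on its axis half-way up, its z axis points up
- bottle_mid (a point): small green glass oil bottle, 136 mm tall, second tallest: round body 48 mm across that narrows to a neck; its top 16 mm is a dark cap 22 mm across. Loose, upright, about 0.25 kg. Take it by the cap and neck; the point is on its axis half-way up, its z axis points up
- jar_mid (a point): glass spice jar with a dull red screw cap, 106 mm tall, third tallest: body 42 mm across, cap 45 mm across and 21 mm high. Loose, upright, about 0.1 kg; the point is on its axis half-way up, its z axis points up
- shaker_mid (a point): glass salt shaker with a grey domed top, 90 mm tall, the shortest: 44 mm across up to about 65 mm, then the dome narrows to about 34 mm. Loose, upright, about 0.1 kg; the point is on its axis half-way up, its z axis points up
- well_1 (a point): well of the condiment rack at the end with the high end board (98 mm above the table): centre of the well's floor, 12 mm above the table; z up, x along the row to the low end, y across. Wells 74 mm square, 78 mm apart. The rack is wood, fixed, 322 mm long and 90 mm wide,; its high end may point left, right or towards the robot
- well_2 (a point): well of the condiment rack second from the high end: centre of the well's floor, 12 mm above the table; z up, x along the row to the low end, y across. Wells 74 mm square, 78 mm apart. Dividers between wells rise 20 mm above their floor, fences along both long sides 17 mm
- well_3 (a point): well of the condiment rack third from the high end: centre of the well's floor, 12 mm above the table; z up, x along the row to the low end, y across. Wells 74 mm square, 78 mm apart. Above each fence, 41 mm from the row's middle line, a thin steel rail slopes from 88 mm above the table at the high end to 26 mm at the low end
- well_4 (a point): well of the condiment rack at the end with the low end board (36 mm above the table): centre of the well's floor, 12 mm above the table; z up, x along the row to the low end, y across. Wells 74 mm square, 78 mm apart. A wall shelf with books hangs over the far edge of the table, 0.62 m up and from x = 0.69 m on: carry low and close so that the wrist stays clear of it
- mug: tall white mug, 97 mm tall, 78 mm across plus a handle, standing among the things; loose, to be left alone; origin on the table under it
- glass: clear drinking glass, 93 mm tall, 83 mm across, standing at the left of the table; loose, to be left alone; origin on the table under its middle
Mind the look-alikes: they are no part of the job. What is shaped like the part that bears jar_mid but blue, brown or purple is not meant.

How it is judged:
By the outcome, as a careful person would: the job done as asked, in the order asked, and still so for the second after the job is handed in, with the robot touching nothing.
It also fails if it takes over 102 s, if anything falls off the work surface, if the arm or the gripper's body presses on something with over 40 N, if the wrist force passes 120 N, or if a joint passes its speed limit or range.

ROBOT

A 6-joint arm with a two-finger parallel gripper is mounted at the origin on a cart in front of the work surface, level with it; the furniture and walls round the work are solid. World frame = base frame: x ahead of the robot, y to its left, z up, the work surface at z = 0. Lengths are in m, angles in rad, forces in N, time in s.
With the tool pointing down it reaches from about 0.35 to 0.775 m from the base axis. Payload 7.3 kg.
Tool frame: the origin (TCP) lies midway between the tips of the shut fingers; the grasp point (between the pads) lies 19 mm behind it; z points along the fingers, y is the line along which they close (so a half turn about z gives the same grasp; the last joint's range is limited). The gripper opens to 92 mm and grips with 3 to 60 N. Pads are 19 mm wide; open, the fingers measure 130 mm over their backs; the gripper's body (75 mm by 190 mm) begins 47 mm behind the grasp point.
Start: joints at [-1.387, 0.342, 1.524, -0, 1.275, -0.146], TCP at [0.17, -0.497, 0.227] pointing down, gripper open.
Joint ranges: [-2.53, 2.53], [-0.77, 2.02], [0.04, 2.7], [-1, 4.14], [0.28, 2.66], [-3.11, 3.11]. Speed limits (rad/s): [2.57, 2.57, 3.14, 3.14, 3.14, 3.14].

INTERFACE

Orientations are given as [roll, pitch, yaw] about the fixed x, y, z axes, in that order (R = Rz(yaw) Ry(pitch) Rx(roll)).
In Python, from cell import monitor, vision, workorder gives the robot as it stands.
- The arm moves only by the tool move_arm, never from a script. Its argument "rows" is a list of rows, each a list of 5 numbers: the shift along the world's x, y, z in mm, then the turn about the world's z in rad, then the closure, from -1 (fully open) to 1 (shut). A call has 1 to 12 rows; each row shifts and turns the commanded pose from where the row before left it; what a row does not reach is not made up. A row lasts 1/10 s, in which the tool goes at most 50 mm and 8.59 degrees, less where a joint would pass 70% of its speed; a pose out of reach is approached as far as the arm can. A call is refused whole if a number of a shift passes 50 or a number of a turn 0.15, either way. A call with a gripper value outside its range is refused whole. The fingers move at their own pace and stop on an object; "newtons" is the grip in N (left out, the last holds). Time passes only in rows, so rows that do not move let the fingers close. It gives the time, the measured TCP pose, the force, the opening and the grip force at its end, in the units of the state.
- monitor.observe(): the state, without advancing time (a new reading comes with each control period).
- vision.read_camera(name): name is "side" or "top"; returns the picture (480x640x3 uint8, red, green, blue); there is no depth.
- vision.get_calibration(name): a dict with "K" (3x3 intrinsics, pixels), "T" (4x4, takes a point from camera to world coordinates). Camera axes: x right, y up, looking along -z (the intrinsics and any distortion apply to the point x, -y, -z); pixel columns grow to the right and rows downward; lengths in m; the calibration is good to about 2 mm. A picture is of the moment at which its call begins. get_calibration takes no time and is no camera call.
- workorder.hand_in(): hands the job in; it is judged then, once.
The state is a dict: "time": time; "qpos": joint angles; "qvel": joint speeds; "joint_efforts": joint torques, N m; "tool_pos": TCP position; "tool_rot": TCP orientation; "contact_force": force on the tool from outside, world axes, zero at the start; "torque": the same for the moment, N m; "opening": finger opening in m; "grip_force": force on a finger pad.
Only numpy, scipy, OpenCV 4.12 (cv2) and the standard library are available. Lean on these libraries where they do the work, as an engineer would, in place of code of your own. Each camera call takes 0.05 s, during which the arm holds its last target. There are 200 camera calls.

## Working session

There is one attempt and no reset: what is moved stays moved. The work goes in short steps, Python scripts to look and compute and a tool call to move; the robot and the scene stay as the last step left them, time stands still between calls to the robot, and variables do not carry over. Pictures are saved under pics/ and viewed, at most 14 in all, crops included, and the job is handed in when it is done.

Besides the shell and the picture viewer there is one more tool, called after "Call:" as name(argument=value, ...), one argument or row to a line, values as JSON. move_arm: Moves the arm, as the interface text tells. Its arguments: {"type":"object","properties":{"rows":{"type":"array","items":{"type":"array","items":{"type":"number"}}},"newtons":{"type":"number"}},"required":["rows"]}

```bash
mkdir -p pics
cat > h.py <<'E'
import numpy as np, cv2
from cell import monitor, vision, workorder
def snap(c,n):
    im=vision.read_camera(c); cv2.imwrite(f'pics/{n}.png',im[:,:,::-1]); return im
def pix(c,p):
    k=vision.get_calibration(c);T=np.linalg.inv(np.array(k['T']));q=T[:3,:3]@np.array(p)+T[:3,3]
    K=np.array(k['K']);q=np.array([q[0],-q[1],-q[2]]);u=K@q;return u[:2]/u[2]
def ray(c,uv,z):
    k=vision.get_calibration(c);T=np.array(k['T']);K=np.array(k['K'])
    d=np.linalg.inv(K)@np.array([uv[0],uv[1],1.]);d=T[:3,:3]@np.array([d[0],-d[1],-d[2]])
    o=T[:3,3];return o+d*(z-o[2])/d[2]
E
python3 - <<'E'
from h import *
np.set_printoptions(precision=3,suppress=True)
for c in('top','side'):
    snap(c,c+'0');k=vision.get_calibration(c);print({a:(np.array(b).round(3).tolist() if a in'KT' else b) for a,b in k.items()})
print(monitor.observe())
E
```

```text
{'K': [[506.522, 0.0, 322.28], [0.0, 506.522, 245.312], [0.0, 0.0, 1.0]], 'T': [[-0.002, 0.994, -0.113, 0.382], [-1.0, -0.003, -0.007, 0.028], [-0.007, 0.113, 0.994, 1.094], [0.0, 0.0, 0.0, 1.0]]}
{'K': [[449.261, 0.0, 318.168], [0.0, 449.261, 242.387], [0.0, 0.0, 1.0]], 'T': [[1.0, -0.019, -0.012, 0.47], [-0.003, 0.396, -0.918, -0.812], [0.022, 0.918, 0.396, 0.431], [0.0, 0.0, 0.0, 1.0]]}
{'time': 0.1, 'qpos': array([-1.387,  0.343,  1.525, -0.   ,  1.275, -0.146]), 'qvel': array([ 0.   , -0.002, -0.004,  0.   , -0.001,  0.001]), 'joint_efforts': array([  0.002, -43.2  , -24.47 ,   0.072,   0.053,  -0.   ]), 'tool_pos': array([ 0.17 , -0.496,  0.226]), 'tool_rot': array([-3.14, -0.  ,  0.33]), 'contact_force': array([-0.728, -1.032,  0.087]), 'torque': array([ 0.012,  0.021, -0.038]), 'grip_force': 0.0, 'opening': 0.09153236970996383}
```

View pics/top0.png

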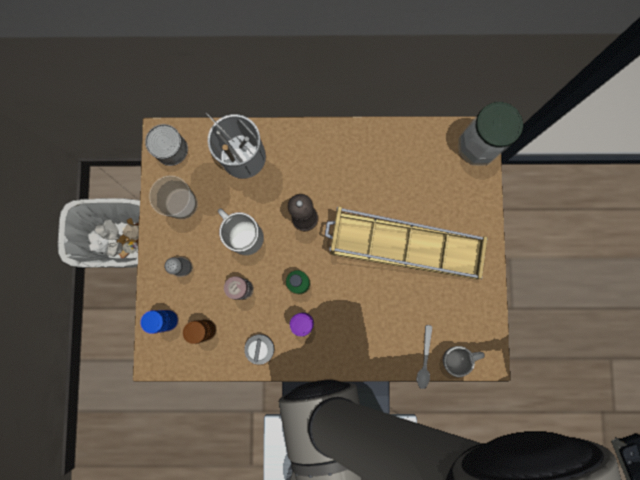

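View pics/side0.png

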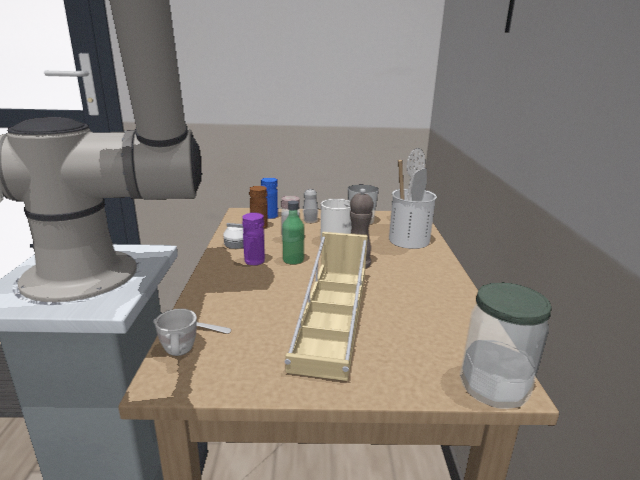

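Candidates in the top view: mill (301,208), bottle (297,282), jar (237,288), shaker (177,266). The jar's look-alikes are blue (158,321), brown (199,331) and purple (302,324), and there is a bowl at (259,349). The rack's high end is at the left, with its handle at (327,229). I'll check these choices in one close crop.

Run:
```python
import cv2
a=cv2.imread('pics/top0.png')[180:350,140:340];b=cv2.imread('pics/top0.png')[195:290,310:500]
cv2.imwrite('pics/c1.png',cv2.resize(a,None,fx=3.5,fy=3.5,interpolation=cv2.INTER_CUBIC))
cv2.imwrite('pics/c2.png',cv2.resize(b,None,fx=4,fy=4,interpolation=cv2.INTER_CUBIC))
c=cv2.imread('pics/side0.png')[170:270,220:390]
cv2.imwrite('pics/c3.png',cv2.resize(c,None,fx=4.5,fy=4.5,interpolation=cv2.INTER_CUBIC))
```

```text
(no output)
```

View pics/c1.png

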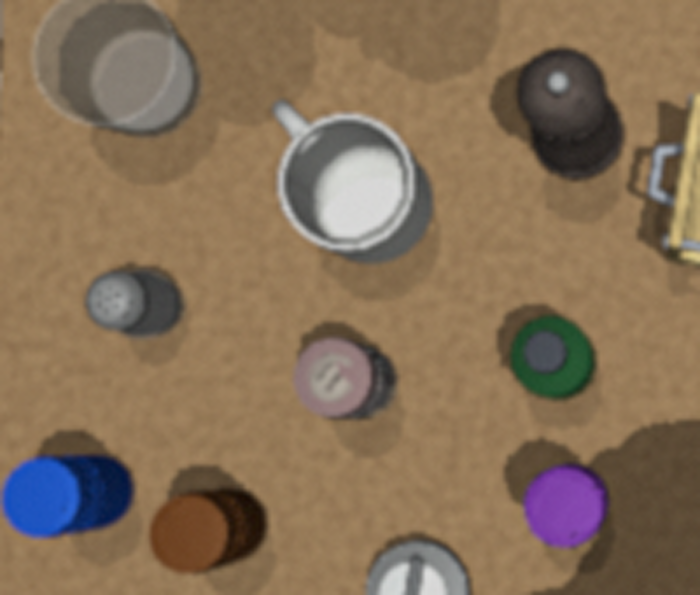

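View pics/c2.png

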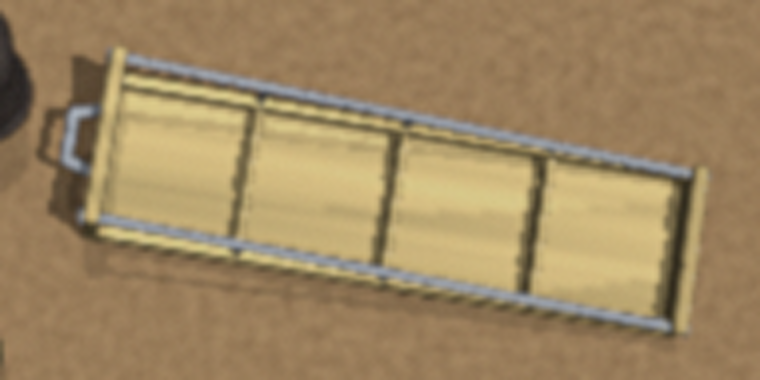

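View pics/c3.png

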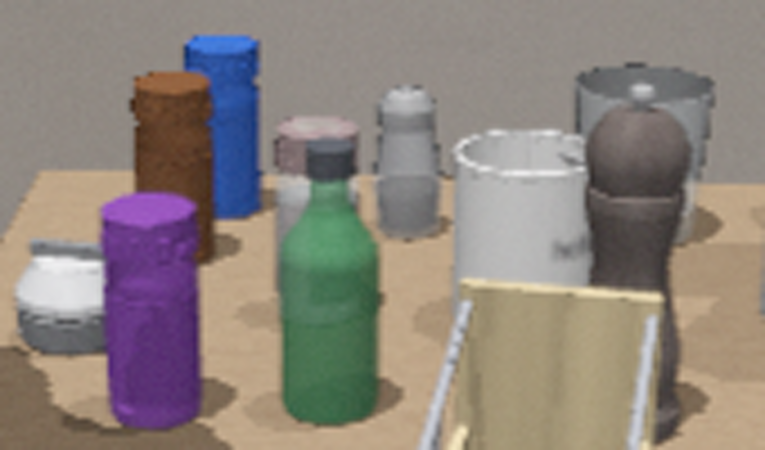

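Run:
```python
from h import *
np.set_printoptions(precision=4,suppress=True)
f=lambda p,s,o:[(p[0]+.5)/s-.5+o[0],(p[1]+.5)/s-.5+o[1]]
for n,p,z in(('mill',(558,82),.168),('millhead',(561,90),.145),('bottle',(546,352),.136),('jar',(333,378),.106),('shaker',(116,300),.082),('mug',(346,182),.097),('glass',(104,60),.093),('purple',(565,505),.106)):
    print(n,ray('top',f(p,3.5,(140,180)),z)[:2])
P={n:ray('top',f(p,4,(310,195)),z) for n,p,z in(('h1',(119,52),.098),('h2',(92,230),.098),('l1',(700,172),.036),('l2',(682,330),.036),('d1a',(250,108),.032),('d1b',(238,238),.032),('d2a',(394,135),.032),('d2b',(381,265),.032),('d3a',(540,160),.032),('d3b',(526,292),.032))}
for n in P: print(n,P[n][:2])
H=(P['h1']+P['h2'])/2;L=(P['l1']+P['l2'])/2;d=(L-H)[:2];print('len',np.hypot(*d),'yaw',np.arctan2(d[1],d[0]))
c=(H+L)[:2]/2;u=d/np.hypot(*d);print('c',c,'div mids',[((P[f'd{i}a']+P[f'd{i}b'])[:2]/2) for i in(1,2,3)])
for i in range(4):
    w=c+u*.078*(i-1.5);print('well',i+1,w,np.hypot(*w))
# reproject check on side
v=np.array([-u[1],u[0]])
for a,z in((-.157,.098),(.157,.036)):
    for b in(-.045,.045): print('side',a,b,pix('side',[*(c+u*a+v*b),z]))
for q in((.168,'mill'),):pass
```

```text
mill [0.5668 0.0773]
millhead [0.5669 0.0768]
bottle [0.425 0.085]
jar [0.4122 0.2053]
shaker [0.4578 0.3349]
mug [0.5236 0.2014]
glass [0.5955 0.3429]
purple [0.3421 0.0759]
h1 [0.5712 0.0005]
h2 [0.482  0.0143]
l1 [ 0.518  -0.3061]
l2 [ 0.4351 -0.2935]
d1a [ 0.5534 -0.0706]
d1b [ 0.4842 -0.0634]
d2a [ 0.5387 -0.1466]
d2b [ 0.4698 -0.1383]
d3a [ 0.5252 -0.2233]
d3b [ 0.4554 -0.2139]
len 0.3112584691944789 yaw -1.732367293552976
c [ 0.5016 -0.1462] div mids [array([ 0.5188, -0.067 ]), array([ 0.5043, -0.1424]), array([ 0.4903, -0.2186])]
well 1 [ 0.5204 -0.0307] 0.5213188353806132
well 2 [ 0.5079 -0.1077] 0.519160720900398
well 3 [ 0.4953 -0.1847] 0.5286306651425389
well 4 [ 0.4828 -0.2617] 0.5491274042808875
side -0.157 -0.045 [319.1463 230.9641]
side -0.157 0.045 [364.5246 234.5848]
side 0.157 -0.045 [283.4216 353.4321]
side 0.157 0.045 [347.1814 360.9963]
```

Run:
```python
from h import *
c=cv2.imread('pics/side0.png')[225:385,260:400]
cv2.imwrite('pics/c4.png',cv2.resize(c,None,fx=3.7,fy=3.7,interpolation=cv2.INTER_CUBIC))
for n,p in(('mill',(.5668,.0773,.168)),('bottle',(.425,.085,.136)),('jar',(.4122,.2053,.106)),('shaker',(.4578,.3349,.088)),('purple',(.3421,.0759,.106))):
    q=pix('side',p);print(n,q,'crop3',(q-[220,170])*4.5+1.75)
```

```text
mill [360.86928663 188.93910968] crop3 [635.66178984  86.97599355]
bottle [291.93328865 201.27884885] crop3 [325.44979895 142.50481983]
jar [289.08615169 197.3818548 ] crop3 [312.63768259 124.9683466 ]
shaker [309.0989332 189.3270415] crop3 [402.69519938  88.72168673]
purple [252.19499461 215.49717346] crop3 [146.62747575 206.48728056]
```

View pics/c4.png

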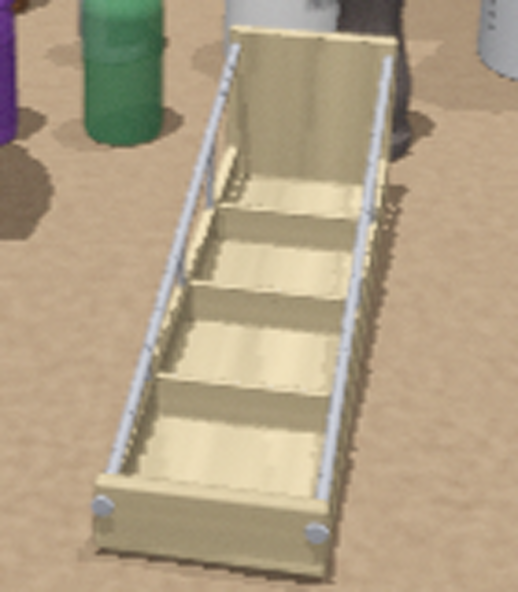

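Run:
```python
from h import *
from scipy.optimize import least_squares
np.set_printoptions(precision=4,suppress=True)
f=lambda p,s,o:[(p[0]+.5)/s-.5+o[0],(p[1]+.5)/s-.5+o[1]]
F=[]
A=lambda c,p,a,b,z:F.append((c,ray(c,f(p,*((4,(310,195)) if c=='top' else (3.7,(260,225)))),z)[:2],a,b))
A('top',(119,52),-.158,.045,.098);A('top',(92,230),-.158,-.045,.098);A('top',(700,172),.158,.045,.036);A('top',(682,330),.158,-.045,.036)
A('side',(235,31),-.160,-.045,.098);A('side',(396,39),-.160,.045,.098);A('side',(98,482),.161,-.045,.036);A('side',(330,510),.161,.045,.036)
for i,(p,q) in enumerate((((250,108),(238,238)),((394,135),(381,265)),((540,160),(526,292)))):
    A('top',p,(i-1)*.078,None,.032);A('top',q,(i-1)*.078,None,.032)
for i,(p,q) in enumerate((((220,208),(360,217)),((190,283),(345,297)),((158,377),(325,395)))):
    A('side',p,(i-1)*.078-.0,None,.032);A('side',q,(i-1)*.078,None,.032)
def res(x,G,v=0):
    u=np.array([np.cos(x[2]),np.sin(x[2])]);n=np.array([-u[1],u[0]]);r=[]
    for c,p,a,b in G:
        d=p-x[:2];r.append(d@u-a)
        if b is not None:r.append(d@n-b)
    return np.array(r)
for nm,G in(('top',[g for g in F if g[0]=='top']),('side',[g for g in F if g[0]=='side']),('both',F)):
    s=least_squares(res,[.5,-.145,-1.74],args=(G,),loss='soft_l1',f_scale=.003).x;print(nm,s,res(s,G)*1000)
u=np.array([np.cos(s[2]),np.sin(s[2])])
for i in range(4):print(i+1,s[:2]+u*.078*(i-1.5))
# triangulate objects
for n,tp,sp,z in(('mill',(558,82),(642,92),.168),('bottle',(546,352),(331,147),.136),('jar',(333,378),(318,128),.106),('shaker',(116,300),(407,90),.088)):
    def r(p): 
        w=p
        zz=.082 if n=='shaker' else z
        return np.r_[pix('top',[p[0],p[1],zz])-f(tp,3.5,(140,180)),pix('side',[p[0],p[1],z])-f(sp,4.5,(220,170))]
    q=least_squares(r,[.5,.1]);print(n,q.x,q.fun)
```

```text
top [ 0.5023 -0.1436 -1.7277] [ 4.9161  0.5322  5.1791  0.2354  0.0077 -4.1244  0.5978  2.0057 -2.0914
  1.5955 -2.784  -0.1833 -2.8836 -1.234 ]
side [ 0.5061 -0.1495 -1.7385] [ 9.7542  3.5079  2.4071 -1.6083 -3.7029  0.4576 -4.0123 -1.4628  3.1636
 -1.7665  0.3551 -1.6079  0.5306 -0.124 ]
both [ 0.504  -0.1467 -1.7316] [ 2.0036 -2.2228  2.6196 -2.5179 -2.8891 -5.6629 -1.971   0.4701 11.919
  7.0047  5.1509  1.9367 -1.5661  1.8574 -1.2748 -0.0629 -4.9792 -1.0205
 -5.662  -2.7899 -5.7567 -3.8318  5.3662  0.9163  2.5436  1.0715  2.7203
  2.5474]
1 [ 0.5228 -0.0312]
2 [ 0.5103 -0.1082]
3 [ 0.4978 -0.1852]
4 [ 0.4853 -0.2621]
mill [0.5681 0.0767] [ 0.3242 -0.7044 -0.7462 -1.0138]
bottle [0.4262 0.0845] [ 0.2283 -0.6208 -0.6701 -0.9179]
jar [0.4134 0.205 ] [ 0.1245 -0.5921 -0.7104 -0.6291]
shaker [0.4587 0.3348] [ 0.0511 -0.4641 -0.6073 -0.2692]
```

Confirmed: dull-red cap jar at (235,288), shaker (173,265), bottle (296,280), mill (299,203). I'll go in ascending order, shaker first, so the gripper body stays above the things already placed.

Call:
move_arm(
  rows=[
    [29,20,4,0,-1],
    [29,20,4,0,-1],
    [29,20,4,0,-1],
    [29,20,4,0,-1],
    [29,20,4,0,-1],
    [29,20,4,0,-1],
    [29,20,4,0,-1],
    [29,20,4,0,-1],
    [29,20,4,0,-1],
    [28,20,4,0,-1],
    [0,40,0,0,-1],
    [0,40,0,0,-1],
  ],
  newtons=15,
)

```text
time: 1.3
tool_pos: [0.4594, -0.2153, 0.2658]
tool_rot: [-3.14, 0.001, 0.33]
contact_force: [0.3, 0.4, -0.0]
opening: 0.0917
grip_force: 0.0
```

Call:
move_arm(
  rows=[
    [0,40,0,0,-1],
    [0,40,0,0,-1],
    [0,40,0,0,-1],
    [0,40,0,0,-1],
    [0,40,0,0,-1],
    [0,40,0,0,-1],
    [0,40,0,0,-1],
    [0,40,0,0,-1],
    [0,40,0,0,-1],
    [0,40,0,0,-1],
    [0,40,0,0,-1],
    [0,40,0,0,-1],
  ],
)

```text
time: 2.5
tool_pos: [0.4586, 0.2649, 0.2664]
tool_rot: [3.141, 0.001, 0.33]
contact_force: [1.3, 0.0, 0.3]
opening: 0.0921
grip_force: 0.0
```

Call:
move_arm(
  rows=[
    [0,35,0,0,-1],
    [0,35,0,0,-1],
    [0,0,-40,0,-1],
    [0,0,-40,0,-1],
    [0,0,-40,0,-1],
    [0,0,0,0,-1],
  ],
)

```text
time: 3.1
tool_pos: [0.4556, 0.3316, 0.1412]
tool_rot: [3.14, 0.012, 0.33]
contact_force: [-0.1, -0.8, -0.5]
opening: 0.0919
grip_force: 0.0
```

Run:
```python
from h import *
a=snap('top','t1');b=snap('side','s1')
A=cv2.resize(a[180:330,130:330],(520,390),interpolation=2);B=cv2.resize(b[130:250,220:390],(552,390)[::1],interpolation=2)
cv2.imwrite('pics/m1.png',np.hstack([A[:,:400],B[:,:400]])[:,:,::-1])
```

```text
(no output)
```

View pics/m1.png

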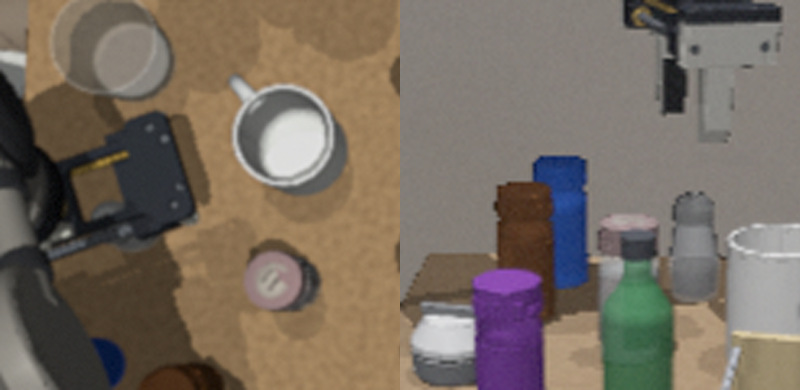

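The shaker sits under the open fingers. Continuing down.

Call:
move_arm(
  rows=[
    [1,1,-25,0,-1],
    [0,0,-25,0,-1],
    [0,0,-25,0,-1],
    [0,0,0,0,-1],
    [0,0,0,0,-1],
  ],
)

```text
time: 3.7
tool_pos: [0.4614, 0.3349, 0.074]
tool_rot: [-3.141, -0.003, 0.33]
contact_force: [0.1, -0.1, 0.0]
opening: 0.0921
grip_force: 0.0
```

Call:
move_arm(
  rows=[
    [-2,0,-17,0,-1],
    [0,0,-17,0,-1],
    [0,0,0,0,-1],
    [0,0,0,0,1],
    [0,0,0,0,1],
    [0,0,0,0,1],
    [0,0,0,0,1],
    [0,0,0,0,1],
    [0,0,0,0,1],
    [0,0,0,0,1],
    [0,0,0,0,1],
  ],
)

```text
time: 4.8
tool_pos: [0.458, 0.3343, 0.0377]
tool_rot: [3.142, 0.0, 0.33]
contact_force: [0.1, 1.0, 0.3]
opening: 0.0385
grip_force: 14.9
```

Call:
move_arm(
  rows=[
    [0,0,5,0,1],
    [0,0,15,0,1],
    [0,0,30,0,1],
    [0,0,40,0,1],
    [0,0,40,0,1],
    [0,0,40,0,1],
    [0,0,30,0,1],
    [0,0,0,0,1],
  ],
)

```text
time: 5.6
tool_pos: [0.4598, 0.3352, 0.2429]
tool_rot: [-3.14, -0.009, 0.33]
contact_force: [-0.1, -0.3, -1.0]
opening: 0.0387
grip_force: 14.8
```

Run:
```python
from h import *
b=snap('side','s2')
cv2.imwrite('pics/m2.png',cv2.resize(b[60:240,200:420],None,fx=3,fy=3,interpolation=2)[:,:,::-1])
```

```text
(no output)
```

View pics/m2.png

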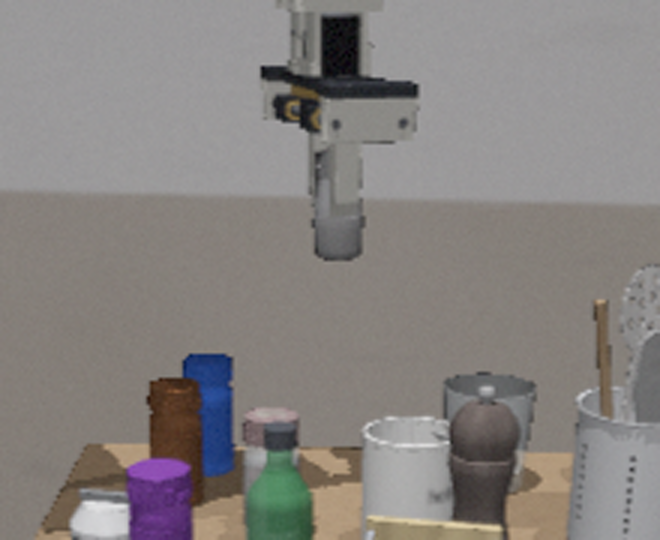

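The shaker is held upright. Carrying it to well 4.

Call:
move_arm(
  rows=[
    [1,-20,0,0,1],
    [2,-38,0,0.08,1],
    [2,-38,0,0.1,1],
    [2,-38,0,0.1,1],
    [2,-38,0,0.1,1],
    [2,-38,0,0.1,1],
    [2,-38,0,0.1,1],
    [2,-38,0,0.1,1],
    [2,-38,0,0.1,1],
    [2,-38,0,0.1,1],
    [2,-38,0,0.1,1],
    [2,-38,0,0.1,1],
  ],
)

```text
time: 6.85
tool_pos: [0.48, -0.1049, 0.2361]
tool_rot: [-3.138, -0.001, 1.414]
contact_force: [0.6, 0.6, -0.6]
opening: 0.0389
grip_force: 14.8
```

Call:
move_arm(
  rows=[
    [2,-38,0,0,1],
    [0,-38,0,0,1],
    [0,-38,0,0,1],
    [0,-30,0,0,1],
    [0,-15,0,0,1],
    [0,0,-30,0,1],
    [0,0,-40,0,1],
    [0,0,-30,0,1],
    [0,0,-20,0,1],
    [0,0,0,0,1],
    [0,0,0,0,1],
  ],
)

```text
time: 7.95
tool_pos: [0.483, -0.2621, 0.1176]
tool_rot: [-3.141, -0.001, 1.41]
contact_force: [-0.1, 0.5, -0.1]
opening: 0.0387
grip_force: 14.8
```

Run:
```python
from h import *
a=snap('top','t3');b=snap('side','s3')
A=cv2.resize(a[195:290,320:500],(440,232),interpolation=2);B=cv2.resize(b[225:385,260:400],(350,400),interpolation=2)
C=np.zeros((400,790,3),np.uint8);C[:232,:440]=A;C[:,440:]=B
cv2.imwrite('pics/m3.png',C[:,:,::-1])
```

```text
(no output)
```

View pics/m3.png

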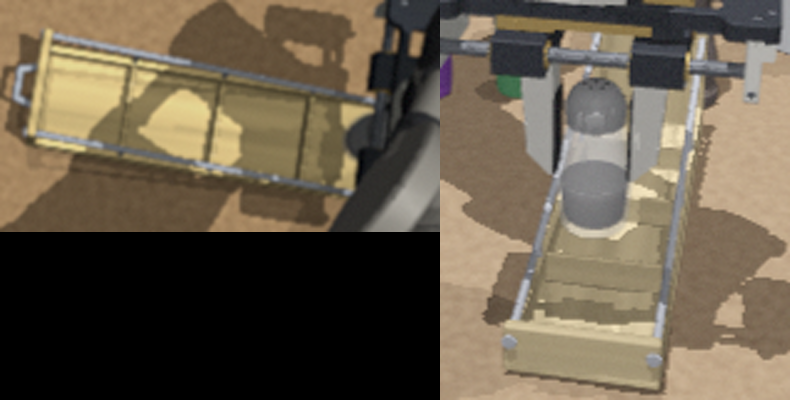

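Run:
```python
from h import *
for x in(.483,.463,.503):
    q=pix('side',[x,-.2621,.08]);print((q-[260,225])*2.5+[440,0])
print((pix('side',[.483,-.262-.02,.08])-[260,225])*2.5+[440,0])
```

```text
[590.76900352 224.98673585]
[555.88833694 224.39980036]
[625.62408363 225.57324079]
[591.04742398 244.44497832]
```

Run:
```python
from h import *
f=lambda p:(pix('side',p)-[260,225])*2.5+[440,0]
print('top',f([.483,-.262,.17]))
for t in(0,1.57,3.14,4.71): print(f([.483+.022*np.cos(t),-.262+.022*np.sin(t),.08]))
```

```text
top [594.71603178  83.039184  ]
[629.1013646  225.53682119]
[590.50735966 204.63208975]
[552.40446212 224.2128861 ]
[590.98172587 246.46196429]
```

Call:
move_arm(
  rows=[
    [2,0,-20,0,1],
    [0,0,-20,0,1],
    [0,0,-15,0,1],
    [0,0,-5,0,1],
    [0,0,0,0,1],
    [0,0,0,0,1],
  ],
)

```text
time: 8.65
tool_pos: [0.4858, -0.2632, 0.059]
tool_rot: [3.14, 0.001, 1.41]
contact_force: [-0.1, -0.5, -1.6]
opening: 0.0388
grip_force: 14.8
```

Call:
move_arm(
  rows=[
    [0,0,-3,0,1],
    [0,0,-2,0,1],
    [0,0,0,0,1],
  ],
)

```text
time: 8.95
tool_pos: [0.485, -0.2627, 0.0528]
tool_rot: [3.141, 0.0, 1.41]
contact_force: [0.3, -0.5, -0.7]
opening: 0.0387
grip_force: 14.8
```

Call:
move_arm(
  rows=[
    [0,0,-2,0,1],
    [0,0,-1,0,1],
    [0,0,0,0,1],
    [0,0,0,0,1],
  ],
)

```text
time: 9.35
tool_pos: [0.485, -0.2627, 0.0498]
tool_rot: [3.142, 0.0, 1.41]
contact_force: [-0.4, 0.8, -1.1]
opening: 0.0385
grip_force: 14.8
```

Call:
move_arm(
  rows=[
    [0,0,-1,0,1],
    [0,0,-1,0,1],
    [0,0,0,0,1],
    [0,0,0,0,1],
  ],
)

```text
time: 9.75
tool_pos: [0.4851, -0.2629, 0.0494]
tool_rot: [3.141, 0.001, 1.41]
contact_force: [-3.9, 1.6, 13.1]
opening: 0.0384
grip_force: 15.8
```

Contact at the floor height (0.0494 ≈ 0.0377 + 0.012). Releasing.

Call:
move_arm(
  rows=[
    [0,0,1,0,1],
    [0,0,0,0,0.05],
    [0,0,0,0,-0.1],
    [0,0,0,0,-0.3],
    [0,0,0,0,-0.5],
    [0,0,0,0,-0.5],
    [0,0,0,0,-0.5],
    [0,0,20,0,-0.5],
    [0,0,40,0,-0.5],
    [0,0,40,0,-0.5],
    [0,0,40,0,-0.5],
    [0,0,30,0,-0.5],
  ],
)

```text
time: 10.95
tool_pos: [0.4854, -0.263, 0.2215]
tool_rot: [3.139, 0.001, 1.41]
contact_force: [0.3, 0.5, 0.2]
opening: 0.0689
grip_force: 0.0
```

Run:
```python
from h import *
a=snap('top','t4');b=snap('side','s4')
A=cv2.resize(a[195:290,320:500],(440,232),interpolation=2);B=cv2.resize(b[225:385,260:400],(350,400),interpolation=2)
C=np.zeros((400,790,3),np.uint8);C[:232,:440]=A;C[:,440:]=B
cv2.imwrite('pics/m4.png',C[:,:,::-1])
```

```text
(no output)
```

View pics/m4.png

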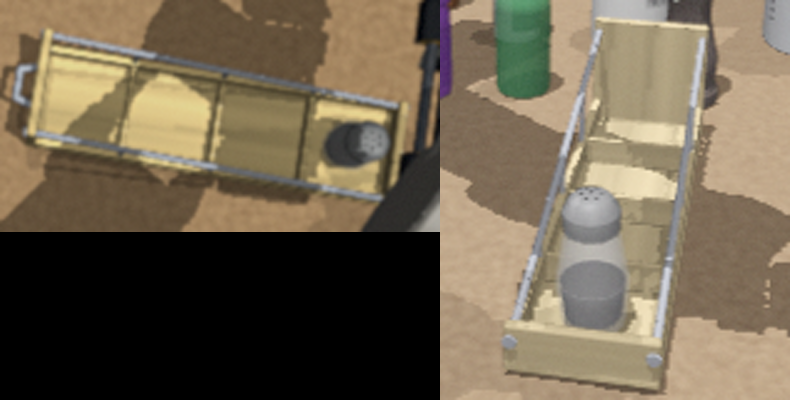

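The shaker stands in the middle of well 4 (top view crop (345,150)). Next is the jar.

Call:
move_arm(
  rows=[
    [-6,39,0,0,-0.5],
    [-6,39,0,0,-0.5],
    [-6,39,0,0,-0.5],
    [-6,39,0,0,-0.5],
    [-6,39,0,0,-0.5],
    [-6,39,0,0,-0.5],
    [-6,39,0,0,-0.5],
    [-6,39,0,0,-0.5],
    [-6,39,0,0,-0.5],
    [-6,39,0,0,-0.5],
    [-6,39,0,0,-0.5],
    [-6,39,0,0,-0.5],
  ],
)

```text
time: 12.25
tool_pos: [0.4121, 0.2067, 0.2179]
tool_rot: [-3.141, 0.001, 1.41]
contact_force: [0.4, 0.2, -0.0]
opening: 0.0688
grip_force: 0.0
```

Call:
move_arm(
  rows=[
    [0,0,-40,0,-0.5],
    [0,0,-35,0,-0.5],
    [0,0,-25,0,-0.5],
    [0,0,0,0,-0.5],
    [0,0,0,0,-0.5],
  ],
)

```text
time: 12.75
tool_pos: [0.413, 0.2052, 0.1187]
tool_rot: [-3.141, 0.0, 1.41]
contact_force: [-0.1, -0.4, 0.4]
opening: 0.0688
grip_force: 0.0
```

Call:
move_arm(
  rows=[
    [0,0,-22,0,-0.5],
    [0,0,-20,0,-0.5],
    [0,0,0,0,-0.5],
    [0,0,0,0,1],
    [0,0,0,0,1],
    [0,0,0,0,1],
    [0,0,0,0,1],
    [0,0,0,0,1],
    [0,0,0,0,1],
    [0,0,0,0,1],
  ],
)

```text
time: 13.75
tool_pos: [0.4138, 0.2055, 0.0776]
tool_rot: [3.14, -0.001, 1.41]
contact_force: [-0.5, -0.2, 6.7]
opening: 0.044
grip_force: 15.0
```

Call:
move_arm(
  rows=[
    [0,0,5,0,1],
    [0,0,15,0,1],
    [0,0,30,0,1],
    [0,0,40,0,1],
    [0,0,40,0,1],
    [0,0,30,0,1],
    [0,0,0,0,1],
  ],
)

```text
time: 14.45
tool_pos: [0.4148, 0.2059, 0.2408]
tool_rot: [3.134, -0.004, 1.41]
contact_force: [0.9, 0.2, -0.6]
opening: 0.0442
grip_force: 15.0
```

Call:
move_arm(
  rows=[
    [4,-20,0,0,1],
    [8,-35,0,0,1],
    [8,-35,0,0,1],
    [8,-35,0,0,1],
    [8,-35,0,0,1],
    [8,-35,0,0,1],
    [8,-35,0,0,1],
    [8,-35,0,0,1],
    [8,-35,0,0,1],
    [8,-35,0,0,1],
    [8,-35,0,0,1],
    [0,-20,0,0,1],
  ],
)

```text
time: 15.65
tool_pos: [0.4969, -0.187, 0.2351]
tool_rot: [-3.14, -0.0, 1.408]
contact_force: [-1.0, 1.1, -1.2]
opening: 0.044
grip_force: 15.0
```

Call:
move_arm(
  rows=[
    [0,0,0,0,1],
    [0,0,-30,0,1],
    [0,0,-35,0,1],
    [0,0,-25,0,1],
    [0,0,-15,0,1],
    [0,0,0,0,1],
    [0,0,0,0,1],
  ],
)

```text
time: 16.35
tool_pos: [0.4969, -0.1839, 0.1317]
tool_rot: [-3.141, -0.001, 1.41]
contact_force: [0.6, -0.0, -0.9]
opening: 0.044
grip_force: 15.0
```

Call:
move_arm(
  rows=[
    [1,-1,-20,0,1],
    [0,0,-15,0,1],
    [0,0,-4,0,1],
    [0,0,0,0,1],
    [0,0,0,0,1],
  ],
)

```text
time: 16.85
tool_pos: [0.4987, -0.1859, 0.0939]
tool_rot: [3.14, 0.001, 1.41]
contact_force: [0.2, -0.3, -1.4]
opening: 0.0445
grip_force: 15.0
```

Call:
move_arm(
  rows=[
    [0,0,-2,0,1],
    [0,0,-1,0,1],
    [0,0,0,0,1],
    [0,0,0,0,1],
  ],
)

```text
time: 17.25
tool_pos: [0.4981, -0.1857, 0.0899]
tool_rot: [3.141, 0.0, 1.41]
contact_force: [0.9, 0.0, -2.4]
opening: 0.0442
grip_force: 15.0
```

Call:
move_arm(
  rows=[
    [0,0,-1,0,1],
    [0,0,-1,0,1],
    [0,0,0,0,1],
    [0,0,0,0,1],
  ],
)

```text
time: 17.65
tool_pos: [0.4988, -0.186, 0.0894]
tool_rot: [3.139, 0.001, 1.41]
contact_force: [-2.1, 1.1, 11.5]
opening: 0.0441
grip_force: 15.0
```

Call:
move_arm(
  rows=[
    [0,0,1,0,1],
    [0,0,0,0,0.0],
    [0,0,0,0,-0.1],
    [0,0,0,0,-0.3],
    [0,0,0,0,-0.4],
    [0,0,0,0,-0.4],
    [0,0,15,0,-0.4],
    [0,0,30,0,-0.4],
    [0,0,35,0,-0.4],
    [0,0,30,0,-0.4],
    [0,0,0,0,-0.4],
  ],
)

```text
time: 18.75
tool_pos: [0.5001, -0.1868, 0.203]
tool_rot: [3.134, 0.003, 1.41]
contact_force: [-0.1, -0.5, 1.2]
opening: 0.0644
grip_force: 0.0
```

Call:
move_arm(
  rows=[
    [-9,34,0,0,-0.1],
    [-9,34,0,0,-0.1],
    [-9,34,0,0,-0.1],
    [-9,34,0,0,-0.1],
    [-9,34,0,0,-0.1],
    [-9,34,0,0,-0.1],
    [-9,34,0,0,-0.1],
    [-9,33,0,0,-0.1],
    [0,0,0,0,-0.1],
  ],
)

```text
time: 19.65
tool_pos: [0.4244, 0.0881, 0.1981]
tool_rot: [-3.14, -0.001, 1.414]
contact_force: [0.3, -0.2, -0.9]
opening: 0.0503
grip_force: 0.0
```

Run:
```python
from h import *
a=snap('top','t5');b=snap('side','s5')
A=cv2.resize(a[195:310,280:500],(420,220),interpolation=2);B=cv2.resize(b[150:370,250:400],(340,499),interpolation=2)
C=np.zeros((499,760,3),np.uint8);C[:220,:420]=A;C[:,420:]=B
cv2.imwrite('pics/m5.png',C[:,:,::-1])
```

```text
(no output)
```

View pics/m5.png

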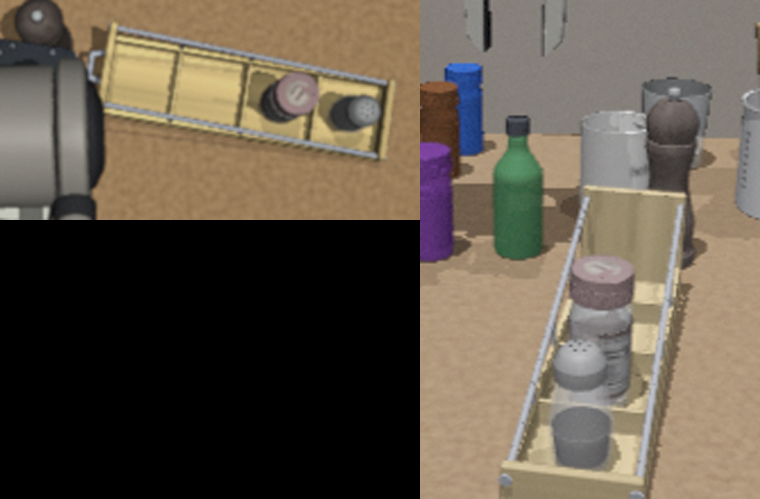

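The jar and shaker stand in wells 3 and 4, and the fingers straddle the bottle cap at crop (517,125). Descending.

Call:
move_arm(
  rows=[
    [0,0,-25,0,-0.1],
    [0,0,-25,0,-0.1],
    [0,0,-25,0,-0.1],
    [0,0,-18,0,-0.1],
    [0,0,0,0,-0.1],
    [0,0,0,0,-0.1],
  ],
)

```text
time: 20.35
tool_pos: [0.4264, 0.0844, 0.1058]
tool_rot: [-3.141, 0.0, 1.408]
contact_force: [0.5, -0.3, 0.7]
opening: 0.0505
grip_force: 0.0
```

Call:
move_arm(
  rows=[
    [0,0,0,0,1],
    [0,0,0,0,1],
    [0,0,0,0,1],
    [0,0,0,0,1],
    [0,0,0,0,1],
    [0,0,0,0,1],
    [0,0,0,0,1],
    [0,0,0,0,1],
    [0,0,0,0,1],
  ],
  newtons=25,
)

```text
time: 21.25
tool_pos: [0.4265, 0.0853, 0.1061]
tool_rot: [3.14, -0.0, 1.41]
contact_force: [0.1, 1.3, 5.5]
opening: 0.0224
grip_force: 25.0
```

Call:
move_arm(
  rows=[
    [0,0,5,0,1],
    [0,0,15,0,1],
    [0,0,30,0,1],
    [0,0,35,0,1],
    [0,0,35,0,1],
    [0,0,20,0,1],
    [0,0,0,0,1],
  ],
)

```text
time: 21.95
tool_pos: [0.427, 0.0854, 0.2479]
tool_rot: [3.137, -0.001, 1.41]
contact_force: [0.6, 0.2, -2.5]
opening: 0.0223
grip_force: 25.0
```

Call:
move_arm(
  rows=[
    [6,-15,0,0,1],
    [12,-28,0,0,1],
    [14,-32,0,0,1],
    [14,-32,0,0,1],
    [14,-32,0,0,1],
    [12,-28,0,0,1],
    [8,-16,0,0,1],
    [4,-10,0,0,1],
    [0,0,0,0,1],
    [0,0,0,0,1],
  ],
)

```text
time: 22.95
tool_pos: [0.5095, -0.1067, 0.2453]
tool_rot: [-3.14, -0.001, 1.41]
contact_force: [-0.7, -0.1, -2.8]
opening: 0.0223
grip_force: 25.0
```

Call:
move_arm(
  rows=[
    [0,0,-20,0,1],
    [0,0,-35,0,1],
    [0,0,-30,0,1],
    [0,0,-20,0,1],
    [0,0,-10,0,1],
    [0,0,0,0,1],
    [0,0,0,0,1],
  ],
)

```text
time: 23.65
tool_pos: [0.5106, -0.1074, 0.1318]
tool_rot: [3.14, 0.0, 1.411]
contact_force: [0.2, -0.2, -1.5]
opening: 0.0224
grip_force: 25.0
```

Call:
move_arm(
  rows=[
    [0,-1,-6,0,1],
    [0,0,-4,0,1],
    [0,0,-2,0,1],
    [0,0,-1,0,1],
    [0,0,0,0,1],
    [0,0,0,0,1],
  ],
)

```text
time: 24.25
tool_pos: [0.5102, -0.1088, 0.1181]
tool_rot: [3.141, 0.0, 1.41]
contact_force: [-0.5, 0.7, 2.0]
opening: 0.0221
grip_force: 25.0
```

Call:
move_arm(
  rows=[
    [0,0,-1,0,1],
    [0,0,-1,0,1],
    [0,0,0,0,1],
    [0,0,0,0,1],
  ],
)

```text
time: 24.65
tool_pos: [0.511, -0.1091, 0.1181]
tool_rot: [3.138, 0.001, 1.41]
contact_force: [-3.2, 1.5, 16.2]
opening: 0.0223
grip_force: 25.0
```

Call:
move_arm(
  rows=[
    [0,0,2,0,1],
    [0,0,0,0,0.4],
    [0,0,0,0,0.2],
    [0,0,0,0,0.1],
    [0,0,0,0,0.1],
    [0,0,0,0,0.1],
    [0,0,15,0,0.1],
    [0,0,30,0,0.1],
    [0,0,40,0,-0.2],
    [0,0,20,0,-0.5],
    [0,0,0,0,-0.5],
  ],
)

```text
time: 25.75
tool_pos: [0.5116, -0.1092, 0.2259]
tool_rot: [3.135, 0.001, 1.41]
contact_force: [-0.1, -0.0, -0.3]
opening: 0.0608
grip_force: 0.0
```

Call:
move_arm(
  rows=[
    [6,20,0,0,-0.5],
    [10,33,0,0,-0.5],
    [10,33,0,0,-0.5],
    [10,33,0,0,-0.5],
    [10,33,0,0,-0.5],
    [8,24,0,0,-0.5],
    [3,10,0,0,-0.5],
    [0,0,0,0,-0.5],
    [0,0,0,0,-0.5],
  ],
)

```text
time: 26.65
tool_pos: [0.5666, 0.0764, 0.2221]
tool_rot: [-3.14, 0.001, 1.41]
contact_force: [0.1, -0.7, 0.1]
opening: 0.069
grip_force: 0.0
```

Run:
```python
from h import *
a=snap('top','t6');b=snap('side','s6')
A=cv2.resize(a[180:310,260:500],(420,228),interpolation=2);B=cv2.resize(b[130:370,250:400],(340,544),interpolation=2)
C=np.zeros((544,760,3),np.uint8);C[:228,:420]=A;C[:,420:]=B
cv2.imwrite('pics/m6.png',C[:,:,::-1])
```

```text
(no output)
```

View pics/m6.png

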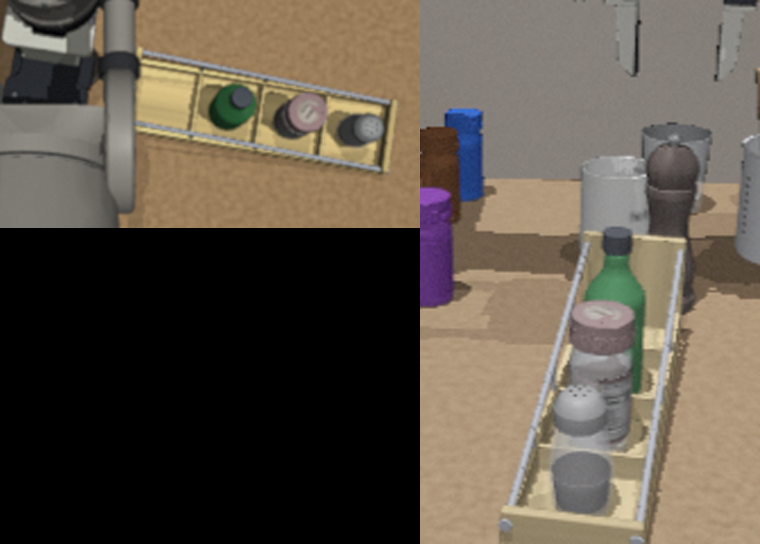

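Three stand in their wells. The fingers are centred over the mill knob at crop (673,140). Descending on it.

Call:
move_arm(
  rows=[
    [1,0,-20,0,-0.5],
    [0,0,-25,0,-0.5],
    [0,0,-25,0,-0.5],
    [0,0,-20,0,-0.5],
    [0,0,-10,0,-0.5],
    [0,0,0,0,-0.5],
    [0,0,0,0,-0.5],
  ],
)

```text
time: 27.45
tool_pos: [0.5686, 0.0768, 0.1236]
tool_rot: [3.14, -0.0, 1.409]
contact_force: [0.1, -0.5, 0.0]
opening: 0.0688
grip_force: 0.0
```

Call:
move_arm(
  rows=[
    [0,0,0,0,1],
    [0,0,0,0,1],
    [0,0,0,0,1],
    [0,0,0,0,1],
    [0,0,0,0,1],
    [0,0,0,0,1],
    [0,0,0,0,1],
  ],
)

```text
time: 28.15
tool_pos: [0.5686, 0.0773, 0.1234]
tool_rot: [3.14, -0.0, 1.41]
contact_force: [0.6, 0.5, 5.5]
opening: 0.0476
grip_force: 25.0
```

Call:
move_arm(
  rows=[
    [0,0,5,0,1],
    [0,0,15,0,1],
    [0,0,30,0,1],
    [0,0,35,0,1],
    [0,0,30,0,1],
    [0,0,15,0,1],
    [0,0,0,0,1],
    [0,0,0,0,1],
  ],
)

```text
time: 28.95
tool_pos: [0.5674, 0.0773, 0.2516]
tool_rot: [-3.14, 0.0, 1.41]
contact_force: [-0.4, 0.6, -2.3]
opening: 0.0473
grip_force: 25.0
```

Call:
move_arm(
  rows=[
    [-5,-12,0,0,1],
    [-8,-20,0,0,1],
    [-10,-24,0,0,1],
    [-10,-24,0,0,1],
    [-8,-18,0,0,1],
    [-4,-10,0,0,1],
    [0,0,0,0,1],
    [0,0,0,0,1],
  ],
)

```text
time: 29.75
tool_pos: [0.523, -0.0306, 0.2523]
tool_rot: [-3.141, -0.0, 1.409]
contact_force: [0.2, 0.3, -2.3]
opening: 0.0474
grip_force: 25.0
```

Call:
move_arm(
  rows=[
    [0,0,-15,0,1],
    [0,0,-30,0,1],
    [0,0,-25,0,1],
    [0,0,-20,0,1],
    [0,0,-10,0,1],
    [0,0,0,0,1],
    [0,0,0,0,1],
  ],
)

```text
time: 30.45
tool_pos: [0.5237, -0.0304, 0.1534]
tool_rot: [3.14, -0.0, 1.41]
contact_force: [0.3, -0.5, -1.8]
opening: 0.0473
grip_force: 25.0
```

Target z is about 0.1355.

Call:
move_arm(
  rows=[
    [-1,-1,-8,0,1],
    [0,0,-5,0,1],
    [0,0,-3,0,1],
    [0,0,-2,0,1],
    [0,0,0,0,1],
    [0,0,0,0,1],
  ],
)

```text
time: 31.05
tool_pos: [0.5222, -0.0318, 0.1353]
tool_rot: [3.141, 0.0, 1.41]
contact_force: [-1.8, -0.2, 3.7]
opening: 0.0476
grip_force: 25.0
```

Call:
move_arm(
  rows=[
    [0,0,-1,0,1],
    [0,0,-1,0,1],
    [0,0,0,0,1],
    [0,0,0,0,1],
  ],
)

```text
time: 31.45
tool_pos: [0.5228, -0.032, 0.1351]
tool_rot: [3.138, 0.0, 1.41]
contact_force: [-5.0, 0.1, 16.9]
opening: 0.0473
grip_force: 25.0
```

Call:
move_arm(
  rows=[
    [0,0,2,0,1],
    [0,0,0,0,-0.1],
    [0,0,0,0,-0.3],
    [0,0,0,0,-0.5],
    [0,0,0,0,-0.5],
    [0,0,0,0,-0.5],
    [0,0,15,0,-0.5],
    [0,0,30,0,-0.5],
    [0,0,35,0,-0.5],
    [0,0,30,0,-0.5],
    [0,0,0,0,-0.5],
  ],
)

```text
time: 32.55
tool_pos: [0.5241, -0.0321, 0.249]
tool_rot: [3.133, 0.0, 1.41]
contact_force: [0.0, 0.2, -0.8]
opening: 0.0687
grip_force: 0.0
```

Call:
move_arm(
  rows=[
    [-10,20,0,0,-0.5],
    [-10,30,0,0,-0.5],
    [-10,35,0,0,-0.5],
    [-10,35,0,0,-0.5],
    [-10,35,0,0,-0.5],
    [-10,35,0,0,-0.5],
    [0,20,0,0,-0.5],
    [0,0,0,0,-0.5],
    [0,0,0,0,-0.5],
  ],
)

```text
time: 33.45
tool_pos: [0.4618, 0.1781, 0.244]
tool_rot: [-3.141, 0.001, 1.411]
contact_force: [0.4, 0.4, 0.4]
opening: 0.0687
grip_force: 0.0
```

Run:
```python
from h import *
a=snap('top','t7');b=snap('side','s7')
A=cv2.resize(a[120:360,130:510],(450,284),interpolation=2);B=cv2.resize(b[130:380,230:400],(340,500),interpolation=2)
C=np.zeros((500,790,3),np.uint8);C[:284,:450]=A;C[:,450:]=B
cv2.imwrite('pics/m7.png',C[:,:,::-1])
```

```text
(no output)
```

View pics/m7.png

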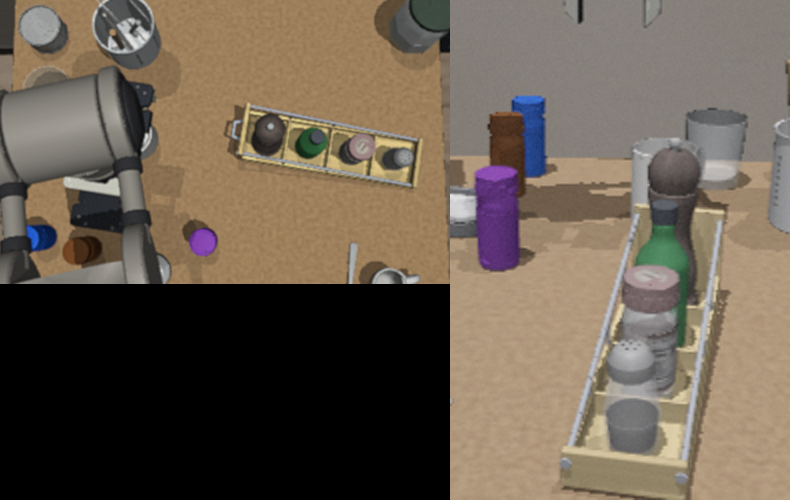

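All four stand upright in their wells by height (top crop: mill (268,130), bottle (311,143), jar (358,150), shaker (401,158)). The mug and glass are standing where they were, and the arm is clear. Handing in.

```bash
python3 -c "
from cell import workorder
print(workorder.hand_in())"
```

```text
the job is handed in; nothing more can be done
None
```

The job is handed in at about 34 s: mill, bottle, jar and shaker stand upright in wells 1 to 4 from the high end to the low end, and the mug and glass were not touched.

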